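Line up the trimming chucks by size on the ware board

ROBOT

A 7-joint arm with a two-finger parallel gripper is mounted at the origin on a cart in front of the work surface, level with it; the furniture and walls round the work are solid. World frame = base frame: x ahead of the robot, y to its left, z up, the work surface at z = 0. Lengths are in m, angles in rad, forces in N, time in s.
With the tool pointing down it reaches from about 0.4 to 0.85 m from the base axis. Payload 6.9 kg.
Tool frame: the origin (TCP) lies where the fingers leave the gripper's body, on its centre line; the fingertips stand 73 mm ahead of it and the grasp point (between the pads) lies 54 mm ahead of it; z points along the fingers, y is the direction in which the jaws open and shut (so a half turn about z gives the same grasp; the last joint's range is limited). The gripper opens to 85 mm and grips with 20 to 120 N. Pads are 22 mm wide; open, the fingers measure 114 mm over their backs; the gripper's body (76 mm by 85 mm) begins 54 mm behind the grasp point. The pads swing forward as they close: fully open they stand 13 mm farther back than shut.
Start: joints at [1.306, 0.507, -0.238, 1.5, 0.126, 1.149, -0.155], TCP at [0.226, -0.583, 0.304] pointing down, gripper open.
Joint ranges: [-3.08, 3.08], [-0.24, 2.05], [-1.43, 1.35], [0, 2.5], [-1.52, 4.66], [0.17, 1.96], [-2.89, 2.89]. Speed limits (rad/s): [2.39, 2.39, 3.14, 3.14, 3.14, 3.14, 3.14].

INTERFACE

Orientations are given as a unit quaternion [w, x, y, z].
In Python, from workcell import robot, get_image, get_calibration gives the robot as it stands.
- The arm moves only by the tool drive_tool, never from a script. Its argument "rows" is text: rows parted by semicolons, each of 5 numbers parted by spaces: the shift along the tool's x, y, z in m, then the turn about the tool's z in degrees, then the finger opening in m, from 0 to 0.0854. In form: x y z roll fingers; .... A call has 1 to 8 rows; each row is the pose to reach, as a shift and turn from the pose commanded when the call began, along the tool's axes at that moment; what a row does not reach only later rows make up. A row lasts 1/8 s, in which the tool goes at most 62.5 mm and 10.7 degrees, less where a joint would pass 70% of its speed; a pose out of reach is approached as far as the arm can. A call with a gripper value outside its range is refused whole. The fingers move at their own pace and stop on an object; "newtons" is the grip in N (left out, the last holds). Time passes only in rows, so rows that repeat a pose let the fingers close. It gives the time, the measured TCP pose, the force and the opening at its end, in the units of the state.
- robot.get_obs(): the state, without advancing time (a new reading comes with each control period).
- get_image(name): name is "scene" or "top"; returns the picture (400x640x3 uint8, red, green, blue); there is no depth.
- get_calibration(name): a dict with "fx", "fy", "cx", "cy" (pixels), "dist" ([k1, k2, p1, p2, k3] as OpenCV has them; the pictures are not rectified), "R" (3x3) and "t" (3): a world point X has camera coordinates R X + t. Camera axes: x right, y down, z forward; pixel columns grow to the right and rows downward; lengths in m; the calibration is good to about 2 mm. A picture is of the moment at which its call begins. get_calibration takes no time and is no camera call.
- robot.hand_in(): hands the job in, once; it reports no verdict.
The state is a dict: "time_s": time; "qpos": joint angles; "dq": joint speeds; "joint_efforts": joint torques, N m; "tool_pos": TCP position; "tool_rot": TCP orientation; "wrist_force": force on the tool from outside, world axes, zero at the start; "moment": the same for the moment, N m; "grip_width": finger opening in m.
Only numpy, scipy, OpenCV 4.12 (cv2) and the standard library are available. Lean on these libraries where they do the work, as an engineer would, in place of code of your own. Each camera call takes 0.05 s, during which the arm holds its last target. There are 200 camera calls.

TASK

Put the four fired-clay trimming chucks away on the ware board, one centred on each rubber pad, in order of size: the largest on the pad next to the dark stop block, then each smaller one in turn, the smallest at the far end. Keep them upright on their flared feet, never letting one tip over, and leave all four standing still and let go.

Things in the scene. Friction and masses are not known exactly. Their poses are not given: they have to be found in the camera images.
- chuck_s: the smallest trimming chuck: an upright open tube of unglazed red-brown fired clay, outside diameter 30 mm, 50 mm tall, 5 mm wall, open at both ends, with a foot flared to 40 mm over its lowest 14 mm (straight-sided above that). Loose, stands on the worktop; origin at the centre of its underside, z axis up along the tube.
- chuck_m: the second smallest trimming chuck: an upright open tube of unglazed red-brown fired clay, outside diameter 41 mm, 58 mm tall, 5 mm wall, open at both ends, with a foot flared to 51 mm over its lowest 14 mm (straight-sided above that). Loose, stands on the worktop; origin at the centre of its underside, z axis up along the tube.
- chuck_l: the second largest trimming chuck: an upright open tube of unglazed red-brown fired clay, outside diameter 52 mm, 66 mm tall, 5 mm wall, open at both ends, with a foot flared to 62 mm over its lowest 14 mm (straight-sided above that). Loose, stands on the worktop; origin at the centre of its underside, z axis up along the tube.
- chuck_xl: the largest trimming chuck: an upright open tube of unglazed red-brown fired clay, outside diameter 63 mm, 74 mm tall, 5 mm wall, open at both ends, with a foot flared to 73 mm over its lowest 14 mm (straight-sided above that). Loose, stands on the worktop; origin at the centre of its underside, z axis up along the tube.
- pad_a: round dark rubber pad (firm), 76 mm across and 4 mm thick, fixed on the plywood ware board (12 mm thick, 100 x 424 mm), so that its top is 16 mm above the worktop. An end pad; the four pads a, b, c, d stand in this order in a straight row, 88 mm apart. Origin at the centre of the pad's underside (12 mm above the worktop), z up; its y axis points along the row, from pad_d to pad_a.
- pad_b: round dark rubber pad (firm), 76 mm across and 4 mm thick, fixed on the plywood ware board (12 mm thick, 100 x 424 mm), so that its top is 16 mm above the worktop. The pad next to pad_a; the four pads a, b, c, d stand in this order in a straight row, 88 mm apart. Origin at the centre of the pad's underside (12 mm above the worktop), z up; its y axis points along the row, from pad_d to pad_a.
- pad_c: round dark rubber pad (firm), 76 mm across and 4 mm thick, fixed on the plywood ware board (12 mm thick, 100 x 424 mm), so that its top is 16 mm above the worktop. The pad next to pad_d; the four pads a, b, c, d stand in this order in a straight row, 88 mm apart. Origin at the centre of the pad's underside (12 mm above the worktop), z up; its y axis points along the row, from pad_d to pad_a.
- pad_d: round dark rubber pad (firm), 76 mm across and 4 mm thick, fixed on the plywood ware board (12 mm thick, 100 x 424 mm), so that its top is 16 mm above the worktop. The other end pad; the four pads a, b, c, d stand in this order in a straight row, 88 mm apart. Origin at the centre of the pad's underside (12 mm above the worktop), z up; its y axis points along the row, from pad_d to pad_a.
- stop_block: dark wooden stop block, 90 mm long across the board, 22 mm wide, 30 mm high, fixed on the ware board at one end of the row of pads, 60 mm (centre to centre) beyond the end pad; it may be at either end (beyond pad_a or beyond pad_d). The other end has only a flat steel hanging plate, 2 mm thick. Origin at the centre of its underside, z up.

How it is judged:
By the outcome, as a careful person would: the job done as asked, in the order asked, and still so for the second after the job is handed in, with the robot touching nothing.
It also fails if it takes over 99 s, if anything falls off the work surface, if the arm or the gripper's body presses on something with over 40 N, if the wrist force passes 120 N, or if a joint passes its speed limit or range.

## Working session

There is one attempt and no reset: what is moved stays moved. The work goes in short steps, Python scripts to look and compute and a tool call to move; the robot and the scene stay as the last step left them, time stands still between calls to the robot, and variables do not carry over. Pictures are saved under pics/ and viewed, about 12 in all and at most 16, crops included, and the job is handed in when it is done.

Besides the shell and the picture viewer there is one more tool, called after "Request:" as a command line: name --argument value ..., lists and objects as JSON in quotes. drive_tool: Moves the arm, as the interface text tells. Its arguments: {"type":"object","properties":{"rows":{"type":"string"},"newtons":{"type":"number"}},"required":["rows"]}

```bash
mkdir -p pics; python3 - <<'E'
from workcell import robot,get_image,get_calibration
import cv2
for n in ("scene","top"):
    cv2.imwrite(f"pics/{n}0.png",get_image(n)[:,:,::-1])
    c=get_calibration(n);print(n,c)
print(robot.get_obs())
E
```

```text
scene {'fx': 488.0767466630197, 'fy': 488.0767466630197, 'cx': 320.1457474521768, 'cy': 192.7294402547371, 'dist': array([-0.01861528,  0.        ,  0.        ,  0.        ,  0.        ]), 'R': array([[ 0.99019781, -0.13956977, -0.00534542],
       [-0.08937194, -0.60372257, -0.792169  ],
       [ 0.1073357 ,  0.78488174, -0.61027838]]), 't': array([-0.52212229,  0.09953754,  0.9697354 ])}
top {'fx': 450.48512334278774, 'fy': 450.48512334278774, 'cx': 324.8926860899656, 'cy': 194.85012401477138, 'dist': array([-0.00661767,  0.        ,  0.        ,  0.        ,  0.        ]), 'R': array([[ 0.02020375, -0.99978386, -0.00490302],
       [-0.98354129, -0.01899434, -0.17968233],
       [ 0.17955037,  0.00845258, -0.98371247]]), 't': array([0.00450187, 0.55259528, 1.13253347])}
{'time_s': 0.1, 'qpos': array([ 1.30547746,  0.50827008, -0.23750173,  1.50104487,  0.1257186 ,
        1.14888916, -0.15484449]), 'dq': array([ 0.00037469, -0.00111241,  0.0007373 , -0.00188872,  0.0001761 ,
       -0.00159337, -0.00064118]), 'joint_efforts': array([-5.01386021e-03, -6.21833324e+01, -2.19519719e+00, -2.50206113e+01,
        1.23562184e-02,  7.79191148e-03,  6.23270898e-05]), 'tool_pos': array([ 0.22628073, -0.58224075,  0.3031012 ]), 'tool_rot': array([-7.91623157e-04,  9.82865119e-01,  1.84324443e-01, -1.78054475e-04]), 'wrist_force': array([ 0.66520684,  1.43388475, -0.9547542 ]), 'moment': array([-0.02172591, -0.04217476, -0.03285199]), 'grip_width': 0.08528136450895206}
```

View pics/scene0.png

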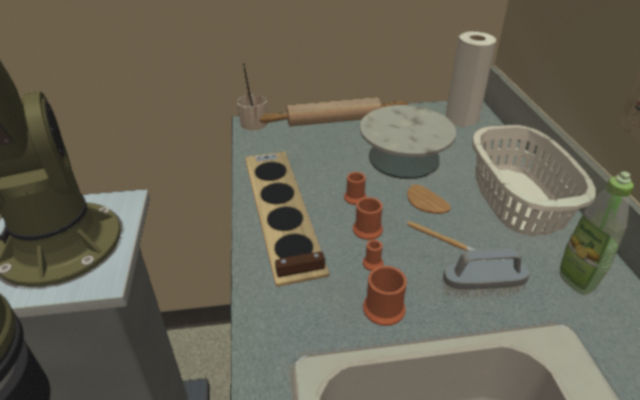

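View pics/top0.png

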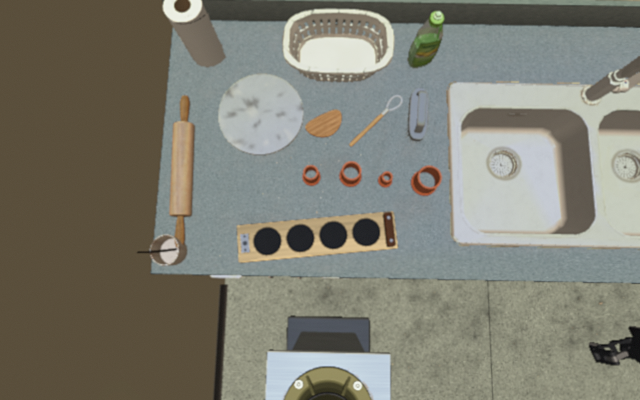

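Top view: the stop block is at the right end (390,228), the hanging plate at the left (244,243). The four pads are at about (267,241), (300,238), (333,235) and (366,232). The chucks are m (311,175), l (350,174), s (385,180) and xl (426,181). Next I'll measure them.

```bash
cat > h.py <<'E'
import cv2,numpy as np
from workcell import robot,get_image,get_calibration
def ray(n,uv):
    c=get_calibration(n);K=np.array([[c['fx'],0,c['cx']],[0,c['fy'],c['cy']],[0,0,1]])
    p=cv2.undistortPoints(np.array(uv,float).reshape(-1,1,2),K,c['dist']).reshape(-1,2)
    d=np.c_[p,np.ones(len(p))]@c['R']; return -c['R'].T@c['t'],d
def onplane(n,uv,z):
    o,d=ray(n,uv); return o+d*((z-o[2])/d[:,2])[:,None]
def blobs(mask,lo,hi):
    k,l,s,c=cv2.connectedComponentsWithStats(mask.astype(np.uint8))
    return [(i,s[i],c[i],l==i) for i in range(1,k) if lo<s[i,4]<hi]
def red(im):
    h=cv2.cvtColor(im,cv2.COLOR_RGB2HSV); return ((h[...,0]<11)|(h[...,0]>172))&(h[...,1]>120)&(h[...,2]>50)
E
python3 - <<'E'
from h import *
im={n:get_image(n) for n in("top","scene")}
h=cv2.cvtColor(im["top"],cv2.COLOR_RGB2HSV)
m=im["top"].max(2)<45; m[:, :225]=0; m[:,400:]=0; m[:200]=0;m[265:]=0
for i,s,c,_ in blobs(m,300,1500): print("pad",s,c.round(1),onplane("top",c,.016).round(4))
for n in im:
    for i,s,c,_ in blobs(red(im[n]),60,3000): print(n,s,c.round(1),onplane(n,c,.03).round(3))
a=cv2.resize(im["top"][150:255,230:450],None,fx=3.6,fy=3.6,interpolation=cv2.INTER_CUBIC)
cv2.imwrite("pics/t1.png",a[:,:,::-1])
E
```

```text
pad [354 220  25  25 508] [365.8 231.8] [[ 0.4608 -0.0952  0.016 ]]
pad [321 223  25  25 508] [333.  234.8] [[ 0.4511 -0.0079  0.016 ]]
pad [288 226  25  25 505] [300.  237.8] [[0.4413 0.0796 0.016 ]]
pad [255 229  25  25 513] [267.  240.8] [[0.4316 0.167  0.016 ]]
top [340 162  21  24 261] [350.2 174.7] [[ 0.613 -0.051  0.03 ]]
top [303 166  17  19 179] [311.  175.9] [[0.607 0.054 0.03 ]]
top [411 166  30  29 424] [425.2 180.8] [[ 0.6   -0.253  0.03 ]]
top [378 172  14  15 125] [384.9 179.5] [[ 0.601 -0.145  0.03 ]]
top [386 219   7  23  73] [389.1 229.6] [[ 0.466 -0.155  0.03 ]]
scene [295 262  22  10  76] [304.5 266.6] [[ 0.476 -0.164  0.03 ]]
```

View pics/t1.png

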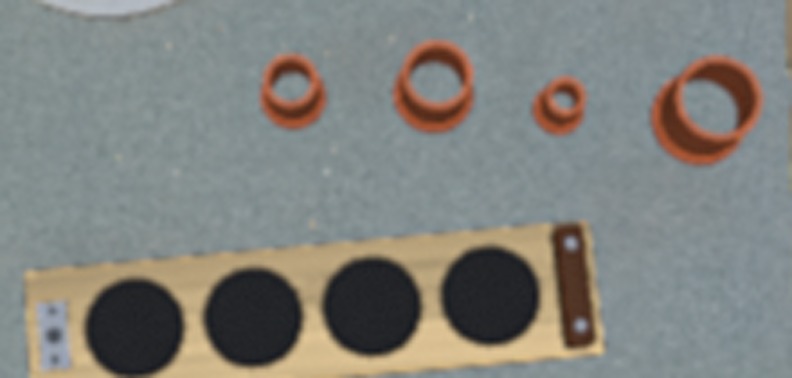

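Crop: the red-brown rims and feet separate well. The pads measure 88 mm apart, which is consistent. I'll get the chuck axes from the rim's far edge (z = height) and the foot's near edge (z = 0), and cross-check with the scene view.

```bash
cat >> h.py <<'E'
SZ={'s':(.015,.020,.050),'m':(.0205,.0255,.058),'l':(.026,.031,.066),'xl':(.0315,.0365,.074)}
def masks(n,im,box):
    x0,y0,x1,y1=box; F=6
    a=cv2.resize(im[y0:y1,x0:x1],None,fx=F,fy=F,interpolation=cv2.INTER_CUBIC)
    h=cv2.cvtColor(a,cv2.COLOR_RGB2LAB).astype(int); m=(h[...,1]>142)
    L=blobs(m,1500,10**6); L.sort(key=lambda b:-b[1][4])
    c,_=cv2.findContours(L[0][3].astype(np.uint8),cv2.RETR_EXTERNAL,cv2.CHAIN_APPROX_NONE)
    q=max(c,key=len).reshape(-1,2)
    return (q+.5)/F-.5+[x0,y0]
def axis(n,uv,k,z0=0.):
    r,f,h=SZ[k]
    o,_=ray(n,uv); P0=onplane(n,uv,z0)[:,:2];P1=onplane(n,uv,z0+h)[:,:2]
    u=P0.mean(0)-o[:2];u/=np.linalg.norm(u);v=np.array([-u[1],u[0]])
    far=(P1@u).max()-r; near=(P0@u).min()+f
    sv=P1@v; lat0=P0@v; sel=lat0
    lat=(lat0.max()+lat0.min())/2
    rim=P1[(P1@u)>far]@v; latr=(rim.max()+rim.min())/2
    return far*u+latr*v, near*u+lat*v, np.ptp(lat0)
E
python3 - <<'E'
from h import *
im={n:get_image(n) for n in("top","scene")}
B={'m':dict(top=(297,160,326,192),scene=(335,162,375,212)),'l':dict(top=(334,156,367,192),scene=(345,190,393,246)),
 's':dict(top=(374,166,398,193),scene=(357,234,391,276)),'xl':dict(top=(404,160,450,202),scene=(355,256,417,330))}
for k in B:
  for n in B[k]:
    a,b,w=axis(n,masks(n,im[n],B[k][n]),k); print(k,n,"rim",a.round(4),"foot",b.round(4),"foot width",w.round(4))
E
```

```text
m top rim [0.6105 0.0548] foot [0.6133 0.0557] foot width 0.0494
m scene rim [0.6118 0.0514] foot [0.6173 0.033 ] foot width 0.0674
l top rim [ 0.6155 -0.0518] foot [ 0.618  -0.0523] foot width 0.0604
l scene rim [ 0.6014 -0.0255] foot [ 0.6009 -0.063 ] foot width 0.0844
s top rim [ 0.6045 -0.1468] foot [ 0.6072 -0.1483] foot width 0.0385
s scene rim [ 0.5987 -0.1279] foot [ 0.6021 -0.1564] foot width 0.0715
xl top rim [ 0.6    -0.2535] foot [ 0.6024 -0.2552] foot width 0.0716
xl scene rim [ 0.5975 -0.2308] foot [ 0.5969 -0.2481] foot width 0.083
```

The two top-view estimates agree to about 3 mm, with opposite edge bias, so I average them. The scene masks were contaminated (widths wrong), so I don't use them. First move is towards xl, turning the jaws across the board.

```bash
cat > go.py <<'E'
import sys,numpy as np
from scipy.spatial.transform import Rotation as Rn
from workcell import robot
T={'s':(.606,-.1475),'m':(.612,.055),'l':(.617,-.052),'xl':(.601,-.2545),
'Pxl':(.4608,-.0952),'Pl':(.4511,-.0079),'Pm':(.4413,.0796),'Ps':(.4316,.167)}
o=robot.get_obs();q=o['tool_rot'];R=Rn.from_quat([q[1],q[2],q[3],q[0]]).as_matrix()
print('t',o['time_s'],'pos',o['tool_pos'].round(4),'F',o['wrist_force'].round(1),'g',round(o['grip_width'],4),'tilt',R[:,2].round(3))
ya=np.degrees(np.arctan2(R[1,1],R[0,1])); print('yang',ya.round(2),'roll needed',(ya-6.3).round(2),'q',o['qpos'].round(2))
for k in sys.argv[1:]:
    d=np.r_[np.array(T[k])-o['tool_pos'][:2],0]; print(k,'tool shift',(R.T@d).round(4))
E
python3 go.py xl
```

```text
t 0.3 pos [ 0.2264 -0.5824  0.3036] F [-0.2  0.4 -0.2] g 0.0853 tilt [-0.     0.001 -1.   ]
yang -68.76 roll needed -75.06 q [ 1.31  0.51 -0.24  1.5   0.13  1.15 -0.15]
xl tool shift [ 4.680e-01 -1.699e-01  1.000e-04]
```

Request:
drive_tool --rows "0.02 -0.007 0 -4 0.0854; 0.07 -0.025 0 -12 0.0854; 0.125 -0.045 0 -22 0.0854; 0.18 -0.065 0 -32 0.0854; 0.235 -0.085 0 -42 0.0854; 0.29 -0.105 0 -52 0.0854; 0.345 -0.125 0 -62 0.0854; 0.38 -0.138 0 -68 0.0854" --newtons 40

```text
time_s: 1.3
tool_pos: [0.5333, -0.3115, 0.3043]
tool_rot: [0.0, 0.708, 0.707, 0.001]
wrist_force: [0.5, -0.4, -0.4]
grip_width: 0.0857
```

```bash
python3 go.py xl
```

```text
t 1.3 pos [ 0.5333 -0.3115  0.3043] F [ 0.5 -0.4 -0.4] g 0.0857 tilt [ 0.002  0.001 -1.   ]
yang -0.08 roll needed -6.38 q [ 0.84  0.54 -0.59  1.52  0.31  1.18  0.2 ]
xl tool shift [0.0571 0.0676 0.0002]
```

Request:
drive_tool --rows "0.02 0.024 0.01 -2 0.0854; 0.04 0.048 0.03 -4.5 0.0854; 0.053 0.063 0.06 -6.4 0.0854; 0.057 0.0676 0.08 -6.4 0.0854; 0.057 0.0676 0.09 -6.4 0.0854; 0.057 0.0676 0.09 -6.4 0.0854"

```text
time_s: 2.05
tool_pos: [0.5982, -0.2609, 0.2136]
tool_rot: [-0.0, 0.672, 0.741, -0.0]
wrist_force: [0.0, 0.1, 0.9]
grip_width: 0.0855
```

```bash
python3 go.py xl l s m; python3 - <<'E'
from h import *
for n in("top","scene"):
    im=get_image(n); a=im[120:280,280:520] if n=="top" else im[130:350,230:530]
    cv2.imwrite(f"pics/{n}2.png",cv2.resize(a,None,fx=2.6,fy=2.6,interpolation=cv2.INTER_CUBIC)[:,:,::-1])
E
```

```text
t 2.05 pos [ 0.5982 -0.2609  0.2136] F [0.  0.1 0.9] g 0.0855 tilt [-0.001 -0.    -1.   ]
yang 5.59 roll needed -0.71 q [ 0.7   0.67 -0.57  1.54  0.4   1.05  0.12]
xl tool shift [ 0.0061  0.0034 -0.    ]
l tool shift [ 2.061e-01  3.900e-02 -1.000e-04]
s tool shift [ 0.1121  0.0188 -0.    ]
m tool shift [ 3.131e-01  4.450e-02 -1.000e-04]
```

View pics/scene2.png

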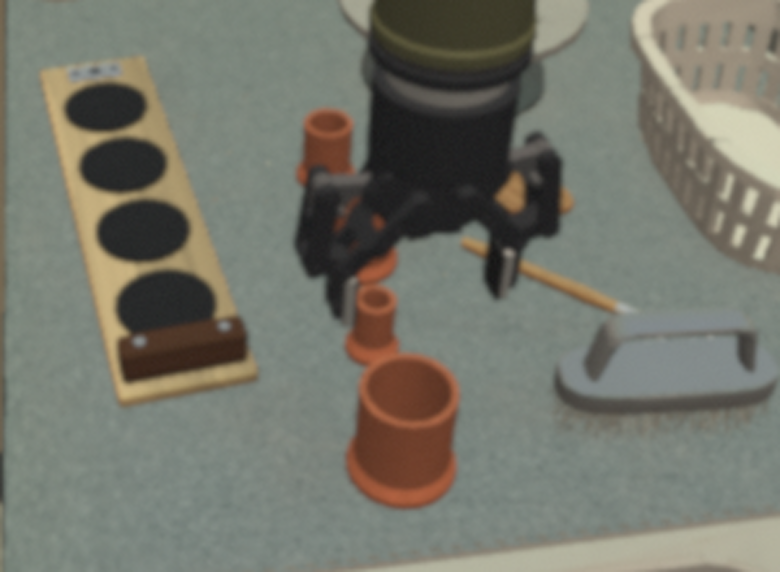

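The scene view shows the jaws open along x, hanging above and behind the xl chuck with nothing in the way. The first reading was taken mid-motion, so I correct by the settled shift and descend.

Request:
drive_tool --rows "0.006 0.0034 0.01 -0.7 0.0854; 0.006 0.0034 0.035 -0.7 0.0854; 0.006 0.0034 0.065 -0.7 0.0854; 0.006 0.0034 0.095 -0.7 0.0854; 0.006 0.0034 0.113 -0.7 0.0854; 0.006 0.0034 0.118 -0.7 0.0854; 0.006 0.0034 0.118 -0.7 0.0854; 0.006 0.0034 0.118 -0.7 0.0854"

```text
time_s: 3.15
tool_pos: [0.6024, -0.2539, 0.0971]
tool_rot: [0.001, 0.667, 0.745, 0.0]
wrist_force: [0.3, -0.2, 0.1]
grip_width: 0.0854
```

```bash
python3 go.py xl
```

```text
t 3.15 pos [ 0.6024 -0.2539  0.0971] F [ 0.3 -0.2  0.1] g 0.0854 tilt [ 0.002 -0.001 -1.   ]
yang 6.34 roll needed 0.04 q [ 0.65  0.8  -0.51  1.64  0.49  0.83  0.04]
xl tool shift [-0.0004 -0.0015 -0.    ]
```

Request:
drive_tool --rows "0 0 0 0 0.07; 0 0 0 0 0.062; 0 0 0 0 0.055; 0 0 0 0 0.05; 0 0 0 0 0.05; 0 0 0 0 0.05" --newtons 40

```text
time_s: 3.9
tool_pos: [0.602, -0.2539, 0.0968]
tool_rot: [0.001, 0.667, 0.745, 0.0]
wrist_force: [-1.0, -0.9, 5.2]
grip_width: 0.0621
```

Request:
drive_tool --rows "0 0 -0.008 0 0.05; 0 0 -0.025 0 0.05; 0 0 -0.05 0 0.05; 0 0 -0.075 0 0.05; 0 0 -0.085 0 0.05; 0 0 -0.085 0 0.05"

```text
time_s: 4.65
tool_pos: [0.602, -0.2539, 0.1817]
tool_rot: [0.001, 0.667, 0.745, 0.0]
wrist_force: [-1.1, -0.0, -1.1]
grip_width: 0.0616
```

```bash
python3 go.py Pxl; python3 - <<'E'
from h import *
im=get_image("scene"); cv2.imwrite("pics/s3.png",cv2.resize(im[130:350,230:530],None,fx=2.6,fy=2.6)[:,:,::-1])
E
```

```text
t 4.65 pos [ 0.602  -0.2539  0.1817] F [-1.1 -0.  -1.1] g 0.0616 tilt [ 0.001 -0.001 -1.   ]
yang 6.34 roll needed 0.04 q [ 0.68  0.7  -0.56  1.57  0.43  0.99  0.1 ]
Pxl tool shift [ 0.1733 -0.1228 -0.0003]
```

View pics/s3.png

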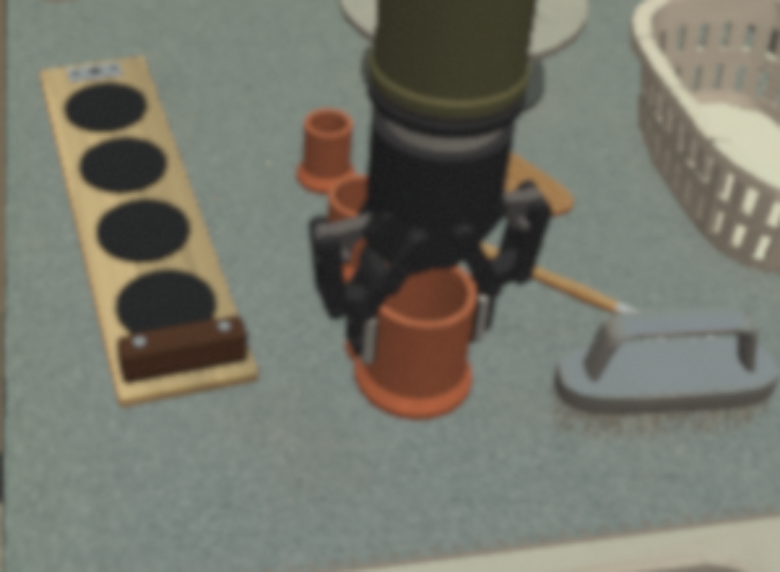

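xl is lifted and upright, its foot at about (412,395) in the crop, clear of the table. Carry it to the pad next to the stop block.

Request:
drive_tool --rows "0.015 -0.011 0 0 0.05; 0.05 -0.035 0 0 0.05; 0.09 -0.064 0 0 0.05; 0.13 -0.092 0 0 0.05; 0.16 -0.113 0 0 0.05; 0.1733 -0.1228 0 0 0.05; 0.1733 -0.1228 0 0 0.05; 0.1733 -0.1228 0 0 0.05"

```text
time_s: 5.7
tool_pos: [0.4616, -0.0962, 0.1807]
tool_rot: [0.0, 0.667, 0.745, 0.0]
wrist_force: [0.6, -0.8, -1.9]
grip_width: 0.0619
```

```bash
python3 go.py Pxl
```

```text
t 5.7 pos [ 0.4616 -0.0962  0.1807] F [ 0.6 -0.8 -1.9] g 0.0619 tilt [ 0.001 -0.    -1.   ]
yang 6.27 roll needed -0.03 q [ 0.57  0.47 -0.59  2.06  0.39  0.72 -0.16]
Pxl tool shift [ 0.0011 -0.0007 -0.    ]
```

Request:
drive_tool --rows "0.0012 -0.0007 0.015 0 0.05; 0.0012 -0.0007 0.035 0 0.05; 0.0012 -0.0007 0.052 0 0.05; 0.0012 -0.0007 0.06 0 0.05; 0.0012 -0.0007 0.064 0 0.05; 0.0012 -0.0007 0.066 0 0.05; 0.0012 -0.0007 0.067 0 0.05; 0.0012 -0.0007 0.068 0 0.05"

```text
time_s: 6.7
tool_pos: [0.4599, -0.0941, 0.1132]
tool_rot: [0.0, 0.667, 0.745, 0.0]
wrist_force: [-0.4, 0.5, -1.1]
grip_width: 0.0614
```

```bash
python3 go.py Pxl
```

```text
t 6.7 pos [ 0.4599 -0.0941  0.1132] F [-0.4  0.5 -1.1] g 0.0614 tilt [ 0.001 -0.    -1.   ]
yang 6.34 roll needed 0.04 q [ 0.48  0.57 -0.49  2.13  0.51  0.55 -0.27]
Pxl tool shift [-0.0012  0.0007  0.    ]
```

Request:
drive_tool --rows "-0.0006 0.0004 0.001 0 0.05; -0.0006 0.0004 0.0015 0 0.05; -0.0006 0.0004 0.0015 0 0.05"

```text
time_s: 7.08
tool_pos: [0.46, -0.0942, 0.1127]
tool_rot: [0.0, 0.667, 0.745, -0.0]
wrist_force: [-4.2, 1.5, 16.4]
grip_width: 0.0614
```

```bash
python3 go.py Pxl
```

```text
t 7.075 pos [ 0.46   -0.0942  0.1127] F [-4.2  1.5 16.4] g 0.0614 tilt [ 0.001 -0.001 -1.   ]
yang 6.36 roll needed 0.06 q [ 0.48  0.57 -0.49  2.13  0.51  0.55 -0.27]
Pxl tool shift [-0.0011  0.0007  0.    ]
```

Contact (16 N). Release and lift.

Request:
drive_tool --rows "0 0 -0.001 0 0.064; 0 0 -0.001 0 0.07; 0 0 -0.001 0 0.08; 0 0 -0.001 0 0.0854; 0 0 -0.001 0 0.0854; 0 0 -0.001 0 0.0854"

```text
time_s: 7.82
tool_pos: [0.4602, -0.0946, 0.1123]
tool_rot: [-0.0, 0.667, 0.745, -0.0]
wrist_force: [-0.5, -0.3, 0.6]
grip_width: 0.0851
```

Request:
drive_tool --rows "0 0 -0.01 0 0.0854; 0 0 -0.035 0 0.0854; 0 0 -0.07 0 0.0854; 0 0 -0.1 0 0.0854; 0 0 -0.11 0 0.0854; 0 0 -0.11 0 0.0854"

```text
time_s: 8.57
tool_pos: [0.4602, -0.0947, 0.2228]
tool_rot: [0.001, 0.667, 0.745, 0.0]
wrist_force: [-0.9, -0.6, -0.0]
grip_width: 0.0854
```

```bash
python3 go.py l Pxl
```

```text
t 8.575 pos [ 0.4602 -0.0947  0.2228] F [-0.9 -0.6 -0. ] g 0.0854 tilt [ 0.001 -0.001 -1.   ]
yang 6.32 roll needed 0.02 q [ 0.61  0.41 -0.64  2.01  0.33  0.82 -0.11]
l tool shift [0.0252 0.1605 0.0002]
Pxl tool shift [-0.0005  0.0005  0.    ]
```

Request:
drive_tool --rows "0.002 0.012 0 0 0.0854; 0.008 0.045 0 0 0.0854; 0.015 0.09 0 0 0.0854; 0.021 0.13 0 0 0.0854; 0.025 0.155 0 0 0.0854; 0.0252 0.1605 0 0 0.0854; 0.0252 0.1605 0 0 0.0854; 0.0252 0.1605 0 0 0.0854"

```text
time_s: 9.57
tool_pos: [0.6161, -0.0522, 0.2221]
tool_rot: [-0.0, 0.667, 0.745, -0.001]
wrist_force: [0.4, 0.1, 0.5]
grip_width: 0.0853
```

```bash
python3 go.py l; python3 - <<'E'
from h import *
im=get_image("scene"); cv2.imwrite("pics/s4.png",cv2.resize(im[130:350,230:530],None,fx=2.6,fy=2.6)[:,:,::-1])
E
```

```text
t 9.575 pos [ 0.6161 -0.0522  0.2221] F [0.4 0.1 0.5] g 0.0853 tilt [-0.001 -0.    -1.   ]
yang 6.33 roll needed 0.03 q [ 0.4   0.62 -0.59  1.63  0.39  1.02 -0.21]
l tool shift [ 0.0001  0.0009 -0.    ]
```

View pics/s4.png

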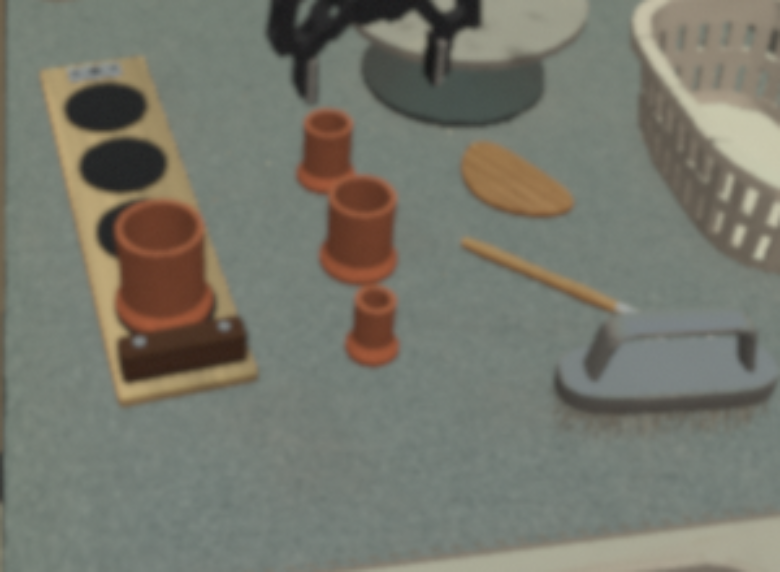

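xl stands upright on its pad behind the stop block, foot at about (165,310) in the crop. The other three are undisturbed. I'll descend on l, grip it and lift.

Request:
drive_tool --rows "0 0.0009 0.012 0 0.0854; 0 0.0009 0.04 0 0.0854; 0 0.0009 0.08 0 0.0854; 0 0.0009 0.11 0 0.0854; 0 0.0009 0.123 0 0.0854; 0 0.0009 0.126 0 0.075; 0 0.0009 0.126 0 0.065; 0 0.0009 0.126 0 0.06"

```text
time_s: 10.62
tool_pos: [0.6184, -0.0517, 0.0975]
tool_rot: [0.001, 0.667, 0.745, 0.001]
wrist_force: [0.2, 0.0, 1.1]
grip_width: 0.0598
```

Request:
drive_tool --rows "0 0 0 0 0.055; 0 0 0 0 0.05; 0 0 0 0 0.045; 0 0 0 0 0.04; 0 0 0 0 0.04"

```text
time_s: 11.25
tool_pos: [0.618, -0.0518, 0.0974]
tool_rot: [0.0, 0.667, 0.745, 0.0]
wrist_force: [-1.6, -0.3, 5.2]
grip_width: 0.0512
```

```bash
python3 go.py l
```

```text
t 11.25 pos [ 0.618  -0.0518  0.0974] F [-1.6 -0.3  5.2] g 0.0512 tilt [ 0.001 -0.    -1.   ]
yang 6.33 roll needed 0.03 q [ 0.35  0.76 -0.51  1.74  0.5   0.77 -0.3 ]
l tool shift [-0.0001 -0.001  -0.    ]
```

Request:
drive_tool --rows "0 0 -0.008 0 0.04; 0 0 -0.025 0 0.04; 0 0 -0.05 0 0.04; 0 0 -0.075 0 0.04; 0 0 -0.085 0 0.04; 0 0 -0.085 0 0.04"

```text
time_s: 12.0
tool_pos: [0.6181, -0.0518, 0.1823]
tool_rot: [0.001, 0.667, 0.745, 0.0]
wrist_force: [0.6, 0.5, -2.2]
grip_width: 0.0516
```

```bash
python3 go.py Pl
```

```text
t 12.0 pos [ 0.6181 -0.0518  0.1823] F [ 0.6  0.5 -2.2] g 0.0516 tilt [ 0.002 -0.    -1.   ]
yang 6.33 roll needed 0.03 q [ 0.39  0.66 -0.57  1.67  0.42  0.94 -0.24]
Pl tool shift [ 0.062  -0.1611 -0.0003]
```

Request:
drive_tool --rows "0.005 -0.012 0 0 0.04; 0.018 -0.045 0 0 0.04; 0.034 -0.088 0 0 0.04; 0.05 -0.13 0 0 0.04; 0.06 -0.155 0 0 0.04; 0.062 -0.161 0 0 0.04; 0.062 -0.161 0 0 0.04; 0.062 -0.161 0 0 0.04"

```text
time_s: 13.0
tool_pos: [0.4519, -0.008, 0.1813]
tool_rot: [0.0, 0.667, 0.745, 0.0]
wrist_force: [0.4, 0.4, -2.8]
grip_width: 0.0517
```

```bash
python3 go.py Pl
```

```text
t 13.0 pos [ 0.4519 -0.008   0.1813] F [ 0.4  0.4 -2.8] g 0.0517 tilt [ 0.001  0.    -1.   ]
yang 6.31 roll needed 0.01 q [ 0.4   0.45 -0.61  2.1   0.39  0.7  -0.36]
Pl tool shift [ 0.0002 -0.0008 -0.    ]
```

Request:
drive_tool --rows "0.0002 -0.0003 0.015 0 0.04; 0.0002 -0.0003 0.035 0 0.04; 0.0002 -0.0003 0.052 0 0.04; 0.0002 -0.0003 0.06 0 0.04; 0.0002 -0.0003 0.064 0 0.04; 0.0002 -0.0003 0.066 0 0.04; 0.0002 -0.0003 0.067 0 0.04; 0.0002 -0.0003 0.068 0 0.04"

```text
time_s: 14.0
tool_pos: [0.4508, -0.0077, 0.1137]
tool_rot: [0.0, 0.667, 0.745, 0.0]
wrist_force: [-0.8, -0.0, -1.1]
grip_width: 0.0514
```

```bash
python3 go.py Pl
```

```text
t 14.0 pos [ 0.4508 -0.0077  0.1137] F [-0.8 -0.  -1.1] g 0.0514 tilt [ 0.001 -0.    -1.   ]
yang 6.34 roll needed 0.04 q [ 0.31  0.55 -0.5   2.18  0.53  0.53 -0.48]
Pl tool shift [-0.0002  0.0002  0.    ]
```

Request:
drive_tool --rows "0 0 0.001 0 0.04; 0 0 0.0015 0 0.04; 0 0 0.0015 0 0.04"

```text
time_s: 14.38
tool_pos: [0.4508, -0.0077, 0.1132]
tool_rot: [0.001, 0.667, 0.745, 0.0]
wrist_force: [-3.8, 0.0, 17.7]
grip_width: 0.0513
```

Request:
drive_tool --rows "0 0 -0.0005 0 0.054; 0 0 -0.0005 0 0.06; 0 0 -0.0005 0 0.07; 0 0 -0.0005 0 0.08; 0 0 -0.0005 0 0.08; 0 0 -0.0005 0 0.08"

```text
time_s: 15.12
tool_pos: [0.4507, -0.0077, 0.1123]
tool_rot: [-0.0, 0.667, 0.745, 0.0]
wrist_force: [-0.5, -0.6, -0.5]
grip_width: 0.0799
```

Request:
drive_tool --rows "0 0 -0.01 0 0.08; 0 0 -0.035 0 0.08; 0 0 -0.07 0 0.08; 0 0 -0.1 0 0.08; 0 0 -0.11 0 0.08; 0 0 -0.11 0 0.08"

```text
time_s: 15.88
tool_pos: [0.4507, -0.0079, 0.2228]
tool_rot: [0.001, 0.667, 0.745, 0.0]
wrist_force: [-0.5, 0.2, -0.1]
grip_width: 0.0799
```

```bash
python3 go.py m
```

```text
t 15.875 pos [ 0.4507 -0.0079  0.2228] F [-0.5  0.2 -0.1] g 0.0799 tilt [ 0.001 -0.    -1.   ]
yang 6.32 roll needed 0.02 q [ 0.45  0.39 -0.66  2.05  0.33  0.8  -0.3 ]
m tool shift [0.0447 0.1672 0.0002]
```

Request:
drive_tool --rows "0.004 0.012 0 0 0.075; 0.012 0.045 0 0 0.075; 0.024 0.09 0 0 0.075; 0.036 0.135 0 0 0.075; 0.043 0.16 0 0 0.075; 0.0447 0.1672 0 0 0.075; 0.0447 0.1672 0 0 0.075; 0.0447 0.1672 0 0 0.075"

```text
time_s: 16.88
tool_pos: [0.611, 0.0547, 0.2221]
tool_rot: [-0.0, 0.667, 0.745, -0.001]
wrist_force: [-0.2, -0.5, -0.2]
grip_width: 0.075
```

```bash
python3 go.py m; python3 - <<'E'
from h import *
im=get_image("scene"); cv2.imwrite("pics/s5.png",cv2.resize(im[130:350,230:530],None,fx=2.6,fy=2.6)[:,:,::-1])
E
```

```text
t 16.875 pos [0.611  0.0547 0.2221] F [-0.2 -0.5 -0.2] g 0.075 tilt [-0.001 -0.001 -1.   ]
yang 6.33 roll needed 0.03 q [ 0.24  0.61 -0.61  1.64  0.4   1.01 -0.39]
m tool shift [ 0.0002  0.001  -0.    ]
```

View pics/s5.png

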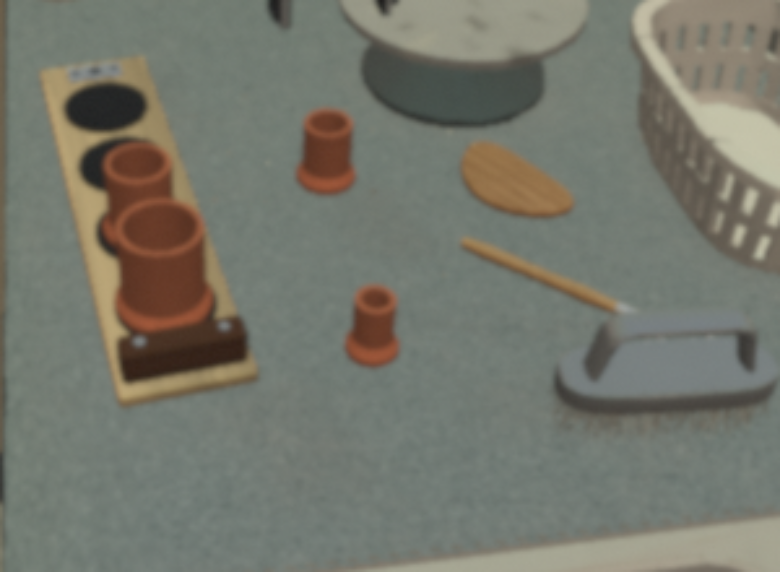

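xl and l both stand upright on adjacent pads, xl beside the block, and m and s are untouched. By pixel distances the cake stand clears the gripper at m by about 30 mm. I'll grasp m.

Request:
drive_tool --rows "0 0 0.012 0 0.075; 0 0 0.04 0 0.075; 0 0 0.08 0 0.075; 0 0 0.11 0 0.075; 0 0 0.122 0 0.07; 0 0 0.126 0 0.06; 0 0 0.126 0 0.052; 0 0 0.126 0 0.047"

```text
time_s: 17.92
tool_pos: [0.6124, 0.0553, 0.0975]
tool_rot: [0.001, 0.667, 0.745, 0.001]
wrist_force: [0.1, 0.7, -0.4]
grip_width: 0.0472
```

Request:
drive_tool --rows "0 0 0 0 0.043; 0 0 0 0 0.039; 0 0 0 0 0.034; 0 0 0 0 0.03; 0 0 0 0 0.03"

```text
time_s: 18.55
tool_pos: [0.6122, 0.0552, 0.0974]
tool_rot: [0.0, 0.667, 0.745, 0.0]
wrist_force: [-0.9, -0.4, 5.2]
grip_width: 0.0403
```

```bash
python3 go.py m
```

```text
t 18.55 pos [0.6122 0.0552 0.0974] F [-0.9 -0.4  5.2] g 0.0403 tilt [ 0.001 -0.    -1.   ]
yang 6.33 roll needed 0.03 q [ 0.18  0.76 -0.52  1.76  0.51  0.77 -0.49]
m tool shift [-0.0002 -0.0002 -0.    ]
```

Request:
drive_tool --rows "0 0 -0.008 0 0.03; 0 0 -0.025 0 0.03; 0 0 -0.05 0 0.03; 0 0 -0.075 0 0.03; 0 0 -0.085 0 0.03; 0 0 -0.085 0 0.03"

```text
time_s: 19.3
tool_pos: [0.6122, 0.0552, 0.1823]
tool_rot: [0.001, 0.667, 0.745, 0.001]
wrist_force: [-0.6, -0.9, -0.8]
grip_width: 0.0404
```

```bash
python3 go.py Pm
```

```text
t 19.3 pos [0.6122 0.0552 0.1823] F [-0.6 -0.9 -0.8] g 0.0404 tilt [ 0.002  0.    -1.   ]
yang 6.33 roll needed 0.03 q [ 0.22  0.65 -0.59  1.69  0.43  0.93 -0.42]
Pm tool shift [ 0.0431 -0.1671 -0.0003]
```

Request:
drive_tool --rows "0.004 -0.012 0 0 0.03; 0.012 -0.045 0 0 0.03; 0.024 -0.09 0 0 0.03; 0.036 -0.135 0 0 0.03; 0.042 -0.16 0 0 0.03; 0.0431 -0.167 0 0 0.03; 0.0431 -0.167 0 0 0.03; 0.0431 -0.167 0 0 0.03"

```text
time_s: 20.3
tool_pos: [0.4422, 0.0795, 0.1813]
tool_rot: [0.0, 0.667, 0.745, 0.0]
wrist_force: [-0.3, 0.3, -0.4]
grip_width: 0.0401
```

Request:
drive_tool --rows "0 0 0.015 0 0.03; 0 0 0.035 0 0.03; 0 0 0.052 0 0.03; 0 0 0.06 0 0.03; 0 0 0.064 0 0.03; 0 0 0.066 0 0.03; 0 0 0.067 0 0.03; 0 0 0.068 0 0.03"

```text
time_s: 21.3
tool_pos: [0.4413, 0.0796, 0.1137]
tool_rot: [0.0, 0.667, 0.745, 0.0]
wrist_force: [-0.0, 0.0, -1.2]
grip_width: 0.0404
```

```bash
python3 go.py Pm
```

```text
t 21.3 pos [0.4413 0.0796 0.1137] F [-0.   0.  -1.2] g 0.0404 tilt [ 0.001  0.    -1.   ]
yang 6.34 roll needed 0.04 q [ 0.12  0.55 -0.51  2.18  0.54  0.53 -0.69]
Pm tool shift [ 0. -0. -0.]
```

Request:
drive_tool --rows "0 0 0.001 0 0.03; 0 0 0.0015 0 0.03; 0 0 0.0015 0 0.03"

```text
time_s: 21.68
tool_pos: [0.4413, 0.0796, 0.1132]
tool_rot: [0.001, 0.667, 0.745, 0.0]
wrist_force: [-3.2, -1.1, 19.7]
grip_width: 0.0405
```

Request:
drive_tool --rows "0 0 -0.0005 0 0.043; 0 0 -0.0005 0 0.05; 0 0 -0.0005 0 0.06; 0 0 -0.0005 0 0.07; 0 0 -0.0005 0 0.07; 0 0 -0.0005 0 0.07"

```text
time_s: 22.42
tool_pos: [0.4411, 0.0796, 0.1123]
tool_rot: [-0.0, 0.667, 0.745, -0.0]
wrist_force: [0.5, 0.2, -0.3]
grip_width: 0.0701
```

Request:
drive_tool --rows "0 0 -0.01 0 0.07; 0 0 -0.035 0 0.07; 0 0 -0.07 0 0.07; 0 0 -0.1 0 0.07; 0 0 -0.11 0 0.07; 0 0 -0.11 0 0.07"

```text
time_s: 23.18
tool_pos: [0.4413, 0.0794, 0.2228]
tool_rot: [0.001, 0.667, 0.745, 0.0]
wrist_force: [-0.0, 0.3, -0.7]
grip_width: 0.07
```

```bash
python3 go.py s
```

```text
t 23.175 pos [0.4413 0.0794 0.2228] F [-0.   0.3 -0.7] g 0.07 tilt [ 0.001 -0.    -1.   ]
yang 6.31 roll needed 0.01 q [ 0.26  0.39 -0.67  2.06  0.34  0.8  -0.5 ]
s tool shift [-2.437e-01  1.388e-01  2.000e-04]
```

Request:
drive_tool --rows "-0.015 0.009 0 0 0.065; -0.055 0.031 0 0 0.065; -0.1 0.057 0 0 0.065; -0.145 0.083 0 0 0.065; -0.19 0.108 0 0 0.065; -0.225 0.128 0 0 0.065; -0.241 0.137 0 0 0.065; -0.2437 0.1388 0 0 0.065"

```text
time_s: 24.18
tool_pos: [0.606, -0.1498, 0.2203]
tool_rot: [-0.001, 0.668, 0.744, -0.001]
wrist_force: [-0.3, -0.2, 0.4]
grip_width: 0.0648
```

Request:
drive_tool --rows "0 0 0 0 0.065; 0 0 0.01 0 0.065; 0 0 0.025 0 0.065; 0 0 0.04 0 0.065; 0 0 0.04 0 0.065; 0 0 0.04 0 0.065"

```text
time_s: 24.92
tool_pos: [0.6062, -0.1471, 0.1824]
tool_rot: [-0.0, 0.667, 0.745, 0.0]
wrist_force: [0.9, -0.3, 0.0]
grip_width: 0.0648
```

```bash
python3 go.py s
```

```text
t 24.925 pos [ 0.6062 -0.1471  0.1824] F [ 0.9 -0.3  0. ] g 0.0648 tilt [ 0.  0. -1.]
yang 6.35 roll needed 0.05 q [ 0.55  0.67 -0.59  1.66  0.44  0.95 -0.09]
s tool shift [-0.0003 -0.0002 -0.    ]
```

Request:
drive_tool --rows "-0.0003 -0.0002 0.012 0 0.065; -0.0003 -0.0002 0.04 0 0.065; -0.0003 -0.0002 0.068 0 0.065; -0.0003 -0.0002 0.08 0 0.06; -0.0003 -0.0002 0.085 0 0.055; -0.0003 -0.0002 0.085 0 0.047; -0.0003 -0.0002 0.085 0 0.04; -0.0003 -0.0002 0.085 0 0.036"

```text
time_s: 25.92
tool_pos: [0.6062, -0.1477, 0.0981]
tool_rot: [0.001, 0.667, 0.745, 0.0]
wrist_force: [-0.1, 0.1, 0.5]
grip_width: 0.036
```

Request:
drive_tool --rows "0 0 0 0 0.032; 0 0 0 0 0.028; 0 0 0 0 0.023; 0 0 0 0 0.02; 0 0 0 0 0.02"

```text
time_s: 26.55
tool_pos: [0.6061, -0.1477, 0.0979]
tool_rot: [0.0, 0.667, 0.745, 0.0]
wrist_force: [-0.6, -0.1, 5.2]
grip_width: 0.0284
```

```bash
python3 go.py s
```

```text
t 26.55 pos [ 0.6061 -0.1477  0.0979] F [-0.6 -0.1  5.2] g 0.0284 tilt [ 0.001 -0.    -1.   ]
yang 6.34 roll needed 0.04 q [ 0.51  0.77 -0.53  1.73  0.52  0.79 -0.16]
s tool shift [ 0.0002 -0.     -0.    ]
```

Request:
drive_tool --rows "0 0 -0.008 0 0.02; 0 0 -0.025 0 0.02; 0 0 -0.05 0 0.02; 0 0 -0.08 0 0.02; 0 0 -0.095 0 0.02; 0 0 -0.1 0 0.02; 0 0 -0.1 0 0.02"

```text
time_s: 27.42
tool_pos: [0.6056, -0.1477, 0.1971]
tool_rot: [-0.0, 0.667, 0.745, -0.0]
wrist_force: [-0.3, -1.4, -0.7]
grip_width: 0.0283
```

```bash
python3 go.py Ps
```

```text
t 27.425 pos [ 0.6056 -0.1477  0.1971] F [-0.3 -1.4 -0.7] g 0.0283 tilt [-0. -0. -1.]
yang 6.34 roll needed 0.04 q [ 0.56  0.65 -0.6   1.64  0.43  0.98 -0.08]
Ps tool shift [ 3.320e-01 -1.382e-01  1.000e-04]
```

Request:
drive_tool --rows "0.015 -0.006 0 0 0.02; 0.055 -0.023 0 0 0.02; 0.1 -0.042 0 0 0.02; 0.145 -0.06 0 0 0.02; 0.19 -0.079 0 0 0.02; 0.235 -0.098 0 0 0.02; 0.28 -0.117 0 0 0.02; 0.315 -0.131 0 0 0.02"

```text
time_s: 28.42
tool_pos: [0.4383, 0.1532, 0.197]
tool_rot: [-0.001, 0.666, 0.746, -0.0]
wrist_force: [-0.2, 0.8, -0.7]
grip_width: 0.0285
```

Request:
drive_tool --rows "0.013 -0.006 0 0 0.02; 0.017 -0.0072 0 0 0.02; 0.017 -0.0072 0 0 0.02; 0.017 -0.0072 0.01 0 0.02; 0.017 -0.0072 0.03 0 0.02; 0.017 -0.0072 0.05 0 0.02; 0.017 -0.0072 0.055 0 0.02; 0.017 -0.0072 0.055 0 0.02"

```text
time_s: 29.42
tool_pos: [0.4319, 0.1667, 0.1421]
tool_rot: [-0.0, 0.667, 0.745, -0.0]
wrist_force: [-0.3, 0.3, -0.0]
grip_width: 0.0282
```

```bash
python3 go.py Ps
```

```text
t 29.425 pos [0.4319 0.1667 0.1421] F [-0.3  0.3 -0. ] g 0.0282 tilt [-0.001 -0.    -1.   ]
yang 6.31 roll needed 0.01 q [-0.03  0.52 -0.56  2.12  0.47  0.62 -0.82]
Ps tool shift [ 0.0003 -0.0003  0.    ]
```

Request:
drive_tool --rows "0.0003 0 0.01 0 0.02; 0.0003 0 0.02 0 0.02; 0.0003 0 0.025 0 0.02; 0.0003 0 0.027 0 0.02; 0.0003 0 0.028 0 0.02; 0.0003 0 0.029 0 0.02; 0.0003 0 0.029 0 0.02"

```text
time_s: 30.3
tool_pos: [0.4318, 0.1675, 0.1138]
tool_rot: [0.0, 0.667, 0.745, 0.0]
wrist_force: [-1.8, 0.3, 4.8]
grip_width: 0.0287
```

```bash
python3 go.py Ps
```

```text
t 30.3 pos [0.4318 0.1675 0.1138] F [-1.8  0.3  4.8] g 0.0287 tilt [ 0.001  0.    -1.   ]
yang 6.35 roll needed 0.05 q [-0.07  0.57 -0.51  2.15  0.53  0.55 -0.87]
Ps tool shift [-0.0004 -0.0003 -0.    ]
```

Light contact. Release, rise, and back out to the side so the cameras can see the board.

Request:
drive_tool --rows "0 0 0.0003 0 0.031; 0 0 0.0003 0 0.035; 0 0 0 0 0.045; 0 0 0 0 0.058; 0 0 0 0 0.065; 0 0 0 0 0.065"

```text
time_s: 31.05
tool_pos: [0.4318, 0.1674, 0.1134]
tool_rot: [-0.0, 0.667, 0.745, 0.0]
wrist_force: [-0.1, 0.0, 0.7]
grip_width: 0.0651
```

Request:
drive_tool --rows "0 0 -0.01 0 0.065; 0 0 -0.035 0 0.065; 0 0 -0.07 0 0.065; 0 0 -0.1 0 0.065; 0 0 -0.125 0 0.065; 0 0 -0.13 0 0.065; 0 0 -0.13 0 0.065"

```text
time_s: 31.92
tool_pos: [0.4317, 0.1672, 0.2434]
tool_rot: [0.0, 0.667, 0.745, 0.0]
wrist_force: [-0.7, -1.6, -1.0]
grip_width: 0.065
```

Request:
drive_tool --rows "-0.015 0.009 0 0 0.065; -0.055 0.03 0 0 0.065; -0.1 0.055 0 0 0.065; -0.15 0.08 0 0 0.065; -0.2 0.105 0 0 0.065; -0.25 0.13 0 0 0.065; -0.29 0.15 0 0 0.065; -0.31 0.16 0 0 0.065"

```text
time_s: 32.92
tool_pos: [0.6255, -0.128, 0.2412]
tool_rot: [-0.001, 0.669, 0.744, -0.001]
wrist_force: [0.6, 0.6, -0.1]
grip_width: 0.0651
```

```bash
python3 - <<'E'
from h import *
t=get_image("top");s=get_image("scene")
cv2.imwrite("pics/t6.png",cv2.resize(t[130:270,225:445],None,fx=3.5,fy=3.5,interpolation=cv2.INTER_CUBIC)[:,:,::-1])
cv2.imwrite("pics/s6.png",cv2.resize(s[120:300,220:440],None,fx=3.2,fy=3.2,interpolation=cv2.INTER_CUBIC)[:,:,::-1])
E
```

```text
(no output)
```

View pics/t6.png

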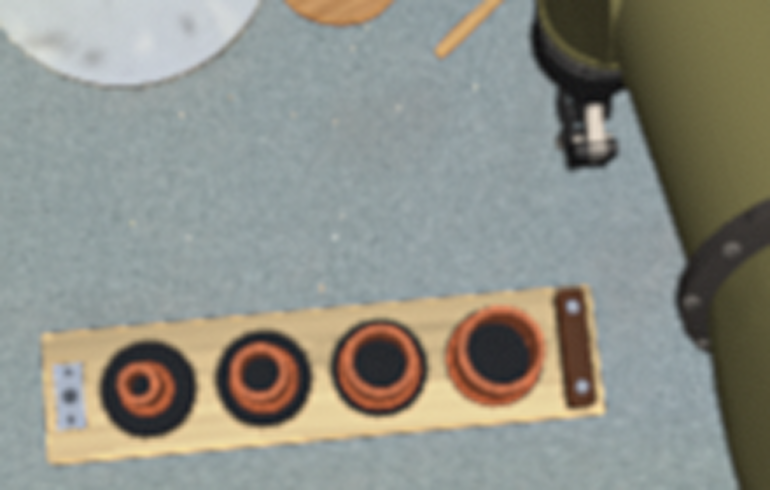

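View pics/s6.png

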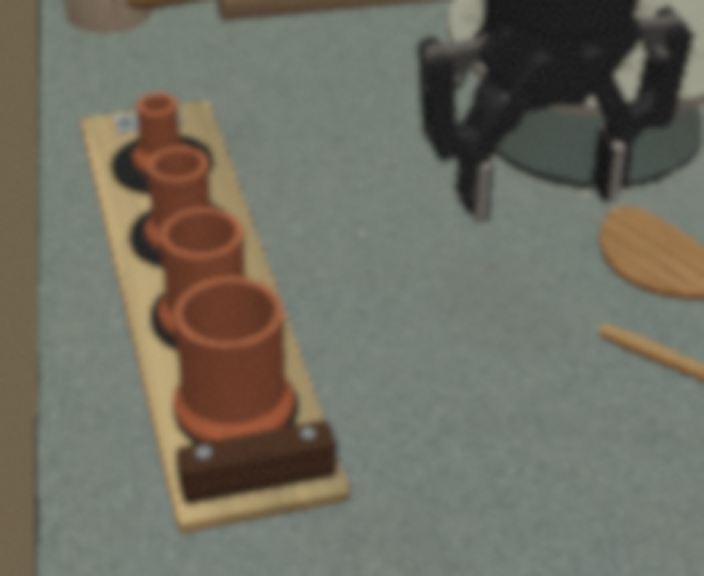

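All four stand upright in order: xl by the block, s by the hanging plate. Next I check the centring in numbers.

```bash
python3 go.py; python3 - <<'E'
from h import *
im=get_image("top")
P={'xl':(.4608,-.0952),'l':(.4511,-.0079),'m':(.4413,.0796),'s':(.4316,.167)}
B={'s':(254,226,282,256),'m':(288,224,314,252),'l':(320,220,348,250),'xl':(350,214,383,250)}
for k in B:
    a,b,w=axis("top",masks("top",im,B[k]),k,.016); p=np.array(P[k]); print(k,"rim err mm",((a-p)*1e3).round(1),"foot err",((b-p)*1e3).round(1),"w",(w*1e3).round(1))
E
```

```text
t 33.025 pos [ 0.6254 -0.1277  0.2411] F [ 0.6 -0.3 -0.4] g 0.0649 tilt [-0.002 -0.001 -1.   ]
yang 6.04 roll needed -0.26 q [ 0.51  0.63 -0.6   1.55  0.39  1.09 -0.08]
s rim err mm [0.4 1.8] foot err [-0.3 -0.1] w 42.9
m rim err mm [0.9 0.4] foot err [-0.4 -0.9] w 53.7
l rim err mm [0.4 0.4] foot err [-0.9 -0. ] w 64.4
xl rim err mm [-1.4  1.1] foot err [-0.1  0.4] w 72.4
```

Everything is centred to within about 1 to 2 mm. I'll hold for a moment, then hand in.

Request:
drive_tool --rows "0 0 0 0 0.065; 0 0 0 0 0.065; 0 0 0 0 0.065; 0 0 0 0 0.065"

```text
time_s: 33.58
tool_pos: [0.625, -0.1227, 0.2436]
tool_rot: [0.0, 0.667, 0.745, 0.0]
wrist_force: [-1.0, -0.3, -0.2]
grip_width: 0.065
```

```bash
python3 -c "from workcell import robot; print(robot.hand_in())"
```

```text
the job is handed in; nothing more can be done
None
```

All four chucks are put away on the ware board and the job is handed in, at about 34 s. The largest is on the pad by the dark stop block, and the rest follow in size to the smallest by the hanging plate.

**Last checks:**
- Both camera views showed all four upright and let go, with the arm clear of them.
- In the top view, foot centres were within 1 mm of their pad centres and rim centres within about 2 mm.
- The highest wrist force I read was about 20 N, on touchdown.

**What disagreed:**
- The first chuck measurements from the scene camera had wrong widths because the colour mask was contaminated. I threw them out and worked from the top camera alone.
- In the final check, the s, m and l foot widths came out about 3 mm too large, and xl about 0.6 mm too small. The centring figures are therefore good to only about 1–2 mm.

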